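# Close the draught shield and tare the balance

## Task

The weighing dish is already on the pan of the balance. With the fingertips, gently and without gripping anything, push both sliding glass side doors of the draught shield fully shut, and only then press the wide tare key on the console down and let it come up again. Leave the dish where it lies on the pan and the weights and the vial where they stand.

Things in the scene. Friction and masses are not known exactly. Their poses are not given: they have to be found in the camera images.
- balance: White balance, fixed on the worktop, 305 mm deep, 172 wide, 194 tall. Origin: worktop level, mid-width; +x to its back, +y to its left (as the robot sees it). Console x -158 to -50 mm (display hood, 70 high, x -100 to -54), glass chamber x -46 to 87, rear housing to 150, 188 high. Side doors' outer faces: y = +-84 mm. Delicate: load it, its doors and keys with 45 N at most.
- door_left (a joint): Opening of the glass door on the balance's left (+y) side, m: 0 = fully shut (rigid stop), 0.085 = as far back as it goes; starts 30 to 65 mm open. It opens to the balance's back (+x) and shuts to its front (-x), against about 1.5 N of friction, and stays where it is left. A tall microscope stands farther left (world y over 0.21 m, x over 0.56 m).
- door_left_pull (a point): Centre of the left door's pull, which moves with the door: an upright aluminium tab, 8 mm thick along the balance's x, standing 35 mm out from the glass to +y, 40 mm tall (z 140 to 180 mm). This point is 17 mm from the tab's outer edge, at y = +101 mm of the balance.
- door_right (a joint): The same for the door on the balance's right (-y) side. Farther right a tall test chamber, 0.45 m high, stands beyond world y = -0.3 m (x over 0.39 m); behind the balance the lowest shelf of a rack, 0.4 m above the worktop, begins at x = 0.79 m.
- door_right_pull (a point): Centre of the right door's pull, the mirror image of the left one, at y = -101 mm of the balance.
- tare_key (a joint): Travel of the tare key, m: 0 = up, 0.005 = fully down (rigid stop). It counts as pressed beyond 0.003. A spring returns it: about 1.5 N at the top, 4 N at the bottom.
- tare_key_top (a point): Centre of the top face of the tare key: the wide white bar (22 mm front to back, 56 mm wide) in the middle of the console's key field, between small round keys; 55.5 mm above the worktop, at x = -127 mm of the balance. It is pressed straight down.
- weighing_dish: White round dish, 57 mm across, 4 mm high, lying on the steel pan (84 mm across, its top 68 mm above the worktop) inside the glass chamber. Origin: centre of its underside. Not to be touched.
- large_weight: Brass weight with a knob, 30 mm across, 34 mm tall, on the worktop to the left of the balance's console. Origin: centre of its underside. To be left alone.
- small_weight: Brass weight with a knob, 25 mm across, 26 mm tall, on the worktop to the left of the balance. Origin: centre of its underside. To be left alone.
- sample_vial: Small plain vial with a black cap, 22 mm across, 46 mm tall, on the worktop to the right of the balance's console. Origin: centre of its underside. To be left alone.

How it is judged (in metres and radians):
On the way, in this order (a step that is already met when the one before it is completed fails the run):
1. both side doors are fully shut (value of joint each of door_left, door_right below 0.004 m), for 0.2 s.
2. the tare key is pressed with the doors shut (all of step 1 and value of joint tare_key above 0.003 m), for 0.1 s.
At the end, for the whole second after the job is handed in: Both doors shut to within 4 mm, the tare key up again (within 1.5 mm), the dish within 6 mm of where it lay and the weights and the vial within 15 mm of where they stood (all of step 1 and value of joint tare_key below 0.0015 m and distance of weighing_dish from where it was at the start of the episode below 0.006 m and distance of each of large_weight, small_weight, sample_vial from where it was at the start of the episode below 0.015 m); the robot touches nothing.
It fails at once if the tare key is pressed while a door is open (value of joint tare_key above 0.003 m and value of joint any of door_left, door_right above 0.006 m).
It fails at once if the balance, a door or a key is loaded or gripped with more than 45 N (contact force between any of the fingers, the arm and balance above 45 N).
It fails at once if the dish is shifted on the pan or lifted (more than 6 mm) (distance of weighing_dish from where it was at the start of the episode above 0.006 m).
It fails at once if a weight or the vial is shifted, lifted or carried (more than 15 mm) (distance of any of large_weight, small_weight, sample_vial from where it was at the start of the episode above 0.015 m).
It also fails if it takes over 54 s, if anything falls off the work surface, if the arm or the gripper's body presses on something with over 40 N, if the wrist force passes 120 N, or if a joint passes its speed limit or range.

## Robot

A 7-joint arm with a two-finger parallel gripper is mounted at the origin on a cart in front of the work surface, level with it; the furniture and walls round the work are solid. World frame = base frame: x ahead of the robot, y to its left, z up, the work surface at z = 0. Lengths are in mm, angles in rad, forces in N, time in s.
With the tool pointing down it reaches from about 400 to 850 mm from the base axis. Payload 6.9 kg.
Tool frame: the origin (TCP) lies between the finger pads; the fingertips stand 22 mm ahead of it and the grasp point (between the pads) lies 3 mm ahead of it; z points along the fingers, y is the line along which they close (so a half turn about z gives the same grasp; the last joint's range is limited). The gripper opens to 85 mm and grips with 20 to 120 N. Pads are 22 mm wide; open, the fingers measure 114 mm over their backs; the gripper's body (76 mm by 85 mm) begins 54 mm behind the grasp point. The pads swing forward as they close: fully open they stand 13 mm farther back than shut.
Start: joints at [-1.085, 0.507, -0.238, 1.5, 0.126, 1.149, -0.155], TCP at [231.727, 580.444, 253.275] pointing down, gripper open.
Joint ranges: [-3.08, 3.08], [-0.24, 2.05], [-1.43, 1.35], [0, 2.5], [-1.52, 4.66], [0.17, 1.96], [-2.89, 2.89]. Speed limits (rad/s): [2.39, 2.39, 3.14, 3.14, 3.14, 3.14, 3.14].

## Interface

Orientations are given as a rotation vector (axis times angle).
In Python, from workcell import ctrl, cams gives the robot as it stands.
- The arm moves only by the tool arm_command, never from a script. Its argument "plan" is a list of rows, each an object of numbers: "x", "y", "z": the shift along the world's x, y, z scaled (see below); "roll": the turn about the world's z scaled (see below). In form: [{"x": .., "y": .., "z": .., "roll": ..}, ...]. A call has exactly 8 rows; each row shifts and turns the commanded pose from where the row before left it; what a row does not reach is not made up. The controller multiplies each number of a shift by 20 cm and each number of a turn by 360 degrees. A row lasts 1/12 s, in which the tool goes at most 41.7 mm and 7.16 degrees, less where a joint would pass 70% of its speed; a pose out of reach is approached as far as the arm can. A call with a number of a shift or a turn outside -1 to 1 is refused whole. A call with a gripper value outside its range is refused whole. "gripper" is the opening, from -1 (shut) to 1 (fully open), set as the call begins (left out, the last holds). The fingers move at their own pace and stop on an object; the grip force is fixed at half the most. Time passes only in rows, so rows that do not move let the fingers close, or fill a call up. It gives the time, the measured TCP pose, the force, the opening and the grip force at its end, in the units of the state.
- ctrl.read_state(): the state, without advancing time (a new reading comes with each control period).
- cams.get_image(name): name is "scene" or "top" or "wrist"; returns (picture, depth): 480x640x3 uint8, blue, green, red; 480x640 float32, mm along the optical axis (not along the pixel's ray), 0 where there is no reading.
- cams.get_calibration(name): a dict with "fx", "fy", "cx", "cy" (pixels), "xyz" and "attitude" of the camera in the world. Camera axes: x right, y up, looking along -z (the intrinsics and any distortion apply to the point x, -y, -z); pixel columns grow to the right and rows downward; lengths in mm; the calibration is good to about 2 mm. A picture is of the moment at which its call begins: read the wrist's pose just before it. get_calibration takes no time and is no camera call; for the wrist camera it gives the pose at the moment of the call.
- ctrl.hand_in(): hands the job in; it is judged then, once.
The state is a dict: "t": time; "q": joint angles; "joint_vel": joint speeds; "joint_efforts": joint torques, N m; "ee_pos": TCP position; "ee_rot": TCP orientation; "force": force on the tool from outside, world axes, zero at the start; "wrist_torque": the same for the moment, N m; "finger_gap": finger opening in mm; "grip_force": force on a finger pad.
Only numpy, scipy, OpenCV 4.12 (cv2) and the standard library are available. Lean on these libraries where they do the work, as an engineer would, in place of code of your own. Each camera call takes 0.05 s, during which the arm holds its last target. There are 200 camera calls.

## Working session

There is one attempt and no reset: what is moved stays moved. The work goes in short steps, Python scripts to look and compute and a tool call to move; the robot and the scene stay as the last step left them, time stands still between calls to the robot, and variables do not carry over. Pictures are saved under pics/ and viewed, at most 10 in all, crops included, and the job is handed in when it is done.

Besides the shell and the picture viewer there is one more tool, called after "Call:" in YAML: its name, and indented under it one key for each argument. arm_command: Moves the arm, as the interface text tells. Shifts and turns lie within -1 to 1; 1 stands for 20 cm of shift or 360 degrees of turn. Its arguments: {"type":"object","properties":{"plan":{"type":"array","items":{"type":"object","properties":{"x":{"type":"number"},"y":{"type":"number"},"z":{"type":"number"},"roll":{"type":"number"}}}},"gripper":{"type":"number"}},"required":["plan"]}

```bash
mkdir -p pics
cat > h.py <<'E'
import numpy as np, cv2
from scipy.spatial.transform import Rotation as R
from workcell import ctrl, cams
def cloud(n):
    im,d=cams.get_image(n); c=cams.get_calibration(n)
    v,u=np.mgrid[:480,:640]
    p=np.stack([(u-c['cx'])/c['fx']*d,-(v-c['cy'])/c['fy']*d,-d],-1)
    w=p@R.from_rotvec(c['attitude']).as_matrix().T+np.array(c['xyz'])
    w[d==0]=np.nan
    return im,d,w,c
E
python3 - <<'E'
from h import *
s=ctrl.read_state(); print(s)
for n in('scene','top'):
    im,d,w,c=cloud(n); print(n,c); cv2.imwrite(f'pics/{n}0.png',im); np.savez(f'{n}0.npz',im=im,d=d,w=w)
E
```

```text
{'t': 0.0, 'q': array([-1.08553188,  0.50836624, -0.23754669,  1.50112484,  0.12571582,
        1.14888252, -0.15479016]), 'joint_vel': array([-0.00116623, -0.00182633, -0.00039201,  0.00100486,  0.00015414,
       -0.00059908, -0.00296858]), 'joint_efforts': array([ 8.05078253e-04, -6.20592928e+01, -2.18649790e+00, -2.49658012e+01,
        1.27654246e-02,  1.18133400e-02,  4.72131364e-05]), 'ee_pos': array([231.58498591, 580.02328249, 252.41550765]), 'ee_rot': array([-5.92816159e-01, -3.08483972e+00,  2.76688528e-03]), 'force': array([-0.32534695, -0.39641194, -0.34934172]), 'wrist_torque': array([-0.03343164,  0.03047737,  0.0153177 ]), 'grip_force': 0.0, 'finger_gap': 85.48396697931382}
scene {'fx': 536.2698154554445, 'fy': 536.2698154554445, 'cx': 319.08399115805236, 'cy': 251.99224536924729, 'xyz': array([ -84.26104121, -357.59737149,  598.02935497]), 'attitude': array([ 0.8890803 , -0.53107125, -0.99579711])}
top {'fx': 441.54375993592504, 'fy': 441.54375993592504, 'cx': 322.513865652068, 'cy': 237.7609913127589, 'xyz': array([   2.80754852, -147.84477182,  798.1278965 ]), 'attitude': array([ 0.55440899, -0.43779393, -1.25283507])}
```

View pics/scene0.png

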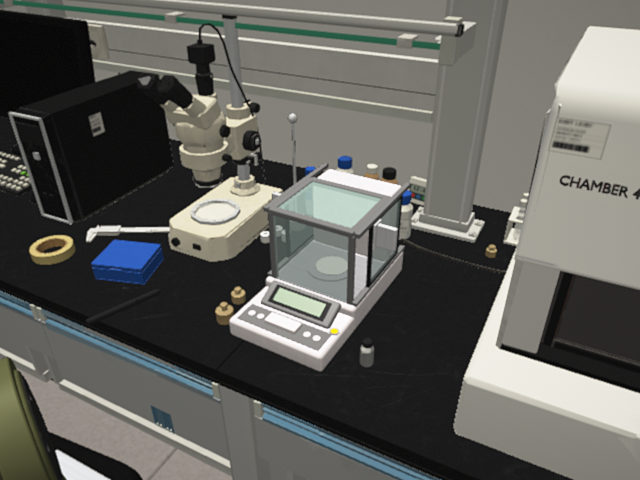

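View pics/top0.png

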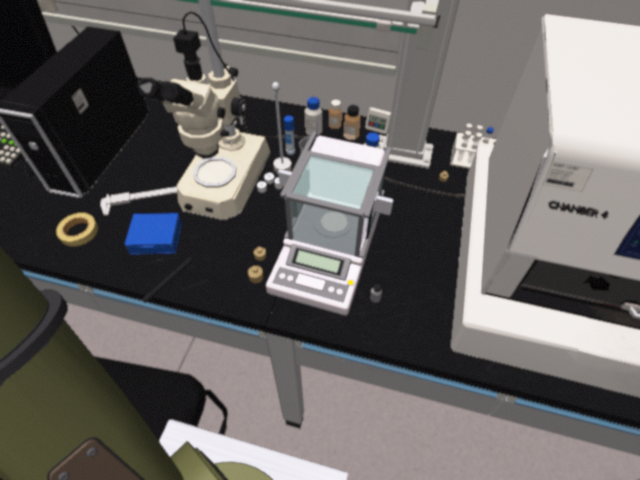

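The scene view shows the balance at about (320,265), with its tare key at (282,322). In the top view the left pull is at about (285,173) and the right pull at (383,205). The tare key is at (310,282), the weights at (257,265) and the vial at (376,293).

Run:
```python
from h import *
for n,box in(('top',(250,410,120,315)),('scene',(220,415,160,370))):
    f=np.load(n+'0.npz'); w=f['w']; im=f['im']
    m=np.zeros((480,640),bool); m[box[2]:box[3],box[0]:box[1]]=1
    with np.errstate(all='ignore'): z=w[...,2]
    def P(a,b): return w[m&(z>a)&(z<b)]
    # footprint of everything 20..200 of balance
    t=P(180,202); r=cv2.minAreaRect(t[:,:2].astype(np.float32)); print(n,'topslab',len(t),r,np.median(t[:,2]))
    hsv=cv2.cvtColor(im,cv2.COLOR_BGR2HSV)
    k=m&(z>35)&(z<62)&(hsv[...,1]<40)&(hsv[...,2]>150)
    t=w[k]; r=cv2.minAreaRect(t[:,:2].astype(np.float32)); print(' console',len(t),r)
f=np.load('top0.npz');w=f['w']
for u,v in((285,173),(280,176),(289,170),(383,205),(388,205),(378,205),(383,198),(383,212),(310,282),(303,280),(318,284),(333,221),(257,272),(260,252),(376,293),(350,282)): print((u,v),w[v,u].round(0),f['im'][v,u])
cv2.imwrite('pics/topc.png',cv2.resize(f['im'][125:315,240:410],None,fx=3.1,fy=3.1,interpolation=cv2.INTER_CUBIC))
```

```text
top topslab 6231 ((626.4395751953125, -17.44725799560547), (232.72100830078125, 198.17579650878906), 87.99856567382812) 192.68518342583036
 console 3668 ((655.6924438476562, -10.679229736328125), (506.52532958984375, 409.77825927734375), 18.158884048461914)
scene topslab 6268 ((631.5604858398438, 60.94554138183594), (387.2864074707031, 200.97576904296875), 87.5872573852539) 191.26095738151085
 console 5569 ((728.292724609375, 28.5665283203125), (635.2451782226562, 457.8099060058594), 39.82868576049805)
(285, 173) [605.  86. 179.] [210 202 205]
(280, 176) [605.  97. 168.] [116 113 117]
(289, 170) [787. 145.   6.] [119 120 125]
(383, 205) [ 587. -118.  164.] [117 114 118]
(388, 205) [ 587. -127.  167.] [119 116 120]
(378, 205) [ 588. -108.  160.] [120 117 120]
(383, 198) [ 589. -115.  182.] [234 226 228]
(383, 212) [ 586. -120.  146.] [106 104 107]
(310, 282) [446. -10.  57.] [250 246 250]
(303, 280) [447.   4.  57.] [251 247 251]
(318, 284) [446. -27.  57.] [251 247 251]
(333, 221) [531. -33. 153.] [169 171 167]
(257, 272) [461. 110.  22.] [ 99 136 161]
(260, 252) [512. 122.  20.] [ 83 118 139]
(376, 293) [ 470. -140.   35.] [108 109 112]
(350, 282) [472. -86.  49.] [  0 237 252]
```

View pics/topc.png

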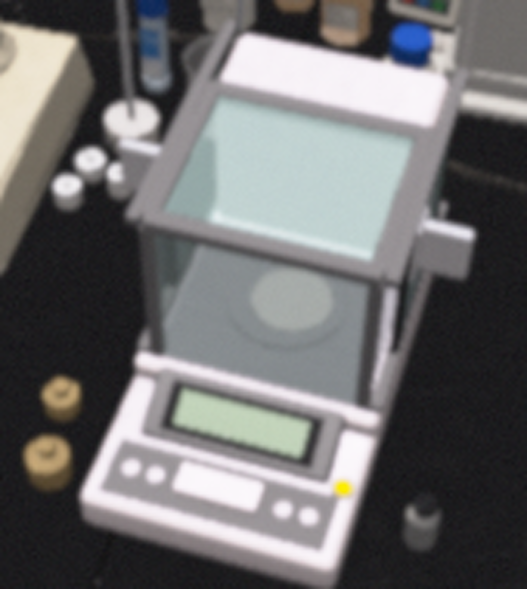

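The crop shows both pulls clearly: left at crop (137,155), right at (447,250). The tare key is at (218,485).

Run:
```python
from h import *
f=np.load('top0.npz'); w=f['w']; im=f['im']; x,y,z=np.moveaxis(w,-1,0)
m=np.zeros((480,640),bool); m[265:300,285:335]=1
k=(m&(im.min(2)>215)).astype(np.uint8)
n,l,s,c=cv2.connectedComponentsWithStats(k)
for i in range(1,n):
    if 60<s[i,4]<2000:
        p=w[l==i]; r=cv2.minAreaRect(p[:,:2].astype(np.float32)); print(s[i],np.median(p,0),r)
# top slab without pulls
m=np.zeros((480,640),bool); m[125:240,270:400]=1
g=m&(z>186)&(z<200)&(y>-105)&(y<85)
print('slab',cv2.minAreaRect(w[g][:,:2].astype(np.float32)))
# side edges of slab as lines: y-extremes per x bin
p=w[g]; 
for a in (1,-1):
    L=[]
    for x0 in range(545,720,8):
        q=p[(abs(p[:,0]-x0)<4)]
        if len(q)>20: L.append((x0,np.percentile(a*q[:,1],99)*a))
    L=np.array(L); print('edge',a,np.polyfit(L[:,0],L[:,1],1),L[[0,-1]])
for nm,box in(('L',(270,292,165,185)),('R',(373,395,190,220))):
    m=np.zeros((480,640),bool); m[box[2]:box[3],box[0]:box[1]]=1
    g=m&(z>142)&(z<176)&(x<625)&(x>560); p=w[g]
    print(nm,len(p),np.percentile(p,[2,50,98],axis=0).round(1).tolist(),np.polyfit(p[:,1],p[:,0],1))
```

```text
[285 265  50  16 113] [473.01606035  -2.90226115  45.59717713] ((473.5685119628906, -0.7833213806152344), (105.50125885009766, 8.142721176147461), 86.8656234741211)
[296 274  29  15 254] [nan nan nan] ((448.81414794921875, -9.399177551269531), (54.5814323425293, 22.271081924438477), 88.14327239990234)
[285 287  45  13 168] [423.48256063  -4.67692751  44.75874596] ((423.5803527832031, -8.948673248291016), (90.66484069824219, 8.672880172729492), 88.73885345458984)
slab ((626.3761596679688, -16.8238525390625), (171.25502014160156, 197.38229370117188), 87.63958740234375)
edge 1 [-4.32812988e-02  9.34025281e+01] [[545.          69.93578552]
 [713.          62.31871931]]
edge -1 [-3.39207941e-02 -7.96570363e+01] [[ 545.          -98.48881362]
 [ 713.         -101.36256655]]
L 92 [[603.0, 80.1, 146.3], [605.1, 92.6, 162.9], [606.6, 101.0, 175.4]] [7.41077683e-02 5.98209690e+02]
R 210 [[578.7, -132.6, 143.1], [586.6, -116.2, 160.1], [588.8, -100.1, 175.3]] [-8.35087123e-02  5.76366949e+02]
```

Call:
arm_command:
  plan:
    - {"x": 0.062, "y": -0.119, "z": 0.01, "roll": -0.012}
    - {"x": 0.062, "y": -0.119, "z": 0.01, "roll": -0.012}
    - {"x": 0.062, "y": -0.119, "z": 0, "roll": -0.012}
    - {"x": 0.062, "y": -0.119, "z": 0, "roll": -0.012}
    - {"x": 0.062, "y": -0.119, "z": 0, "roll": -0.012}
    - {"x": 0.062, "y": -0.119, "z": 0, "roll": -0.012}
    - {"x": 0.062, "y": -0.119, "z": 0, "roll": -0.012}
    - {"x": 0.062, "y": -0.119, "z": 0, "roll": -0.012}
  gripper: -1

```text
t: 0.77
ee_pos: [331.2, 388.6, 257.0]
ee_rot: [-1.488, -2.767, 0.001]
force: [0.9, 1.0, 0.4]
finger_gap: 0.0
grip_force: 0.0
```

Call:
arm_command:
  plan:
    - {"x": 0.062, "y": -0.119, "z": 0, "roll": -0.012}
    - {"x": 0.062, "y": -0.119, "z": 0, "roll": -0.012}
    - {"x": 0.062, "y": -0.119, "z": 0, "roll": -0.012}
    - {"x": 0.062, "y": -0.119, "z": 0, "roll": -0.012}
    - {"x": 0.062, "y": -0.119, "z": 0, "roll": -0.012}
    - {"x": 0.062, "y": -0.119, "z": 0, "roll": -0.012}
    - {"x": 0.062, "y": -0.119, "z": 0, "roll": -0.012}
    - {"x": 0.062, "y": -0.119, "z": 0, "roll": -0.012}

```text
t: 1.43
ee_pos: [430.3, 198.3, 257.1]
ee_rot: [-2.242, -2.2, 0.001]
force: [0.3, 1.2, 0.4]
finger_gap: 0.2
grip_force: 0.0
```

Call:
arm_command:
  plan:
    - {"x": 0.04, "y": -0.13, "z": 0, "roll": 0}
    - {"x": 0.04, "y": -0.13, "z": 0, "roll": 0}
    - {"x": 0.06, "y": -0.13, "z": 0, "roll": 0}
    - {"x": 0.1, "y": -0.13, "z": 0, "roll": -0.002}
    - {"x": 0.12, "y": 0, "z": 0, "roll": 0}
    - {"x": 0.12, "y": 0, "z": 0, "roll": 0}
    - {"x": 0.12, "y": 0, "z": 0, "roll": 0}
    - {"x": 0.05, "y": 0, "z": 0, "roll": 0}

```text
t: 2.1
ee_pos: [562.6, 95.2, 256.7]
ee_rot: [2.253, 2.189, 0.0]
force: [0.2, -0.0, -0.4]
finger_gap: -0.1
grip_force: 0.0
```

Run:
```python
from h import *
s=ctrl.read_state(); print(s['ee_pos'],s['q'].round(2))
im,d,w,c=cloud('wrist'); cv2.imwrite('pics/w1.png',im); np.savez('w1.npz',im=im,d=d,w=w); print(c)
```

```text
[562.55850403  95.23387795 256.66647023] [-0.35  0.42  0.2   1.65 -0.09  1.08 -0.15]
{'fx': 356.5755818883784, 'fy': 356.5755818883784, 'cx': 313.0347862974217, 'cy': 236.4201605582979, 'xyz': array([565.24285437, 162.19150255, 377.59480145]), 'attitude': array([-0.26858235,  0.00312533, -0.02915247])}
```

View pics/w1.png

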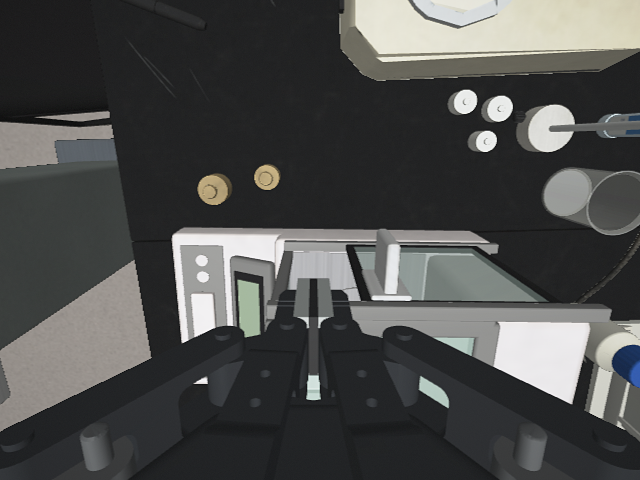

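The wrist view shows the left pull edge-on at about (388,262), to the right of the closed fingertips at (313,290), with the weights at (214,189) and (266,177).

Run:
```python
from h import *
f=np.load('w1.npz'); w=f['w']; x,y,z=np.moveaxis(w,-1,0)
m=np.zeros((480,640),bool); m[225:300,365:410]=1
g=m&(z>174)&(z<186); p=w[g]; print(len(p),np.percentile(p,[1,50,99],axis=0).round(1).tolist())
g=m&(z>120)&(z<186)&(y>75); p=w[g]; print(len(p),np.percentile(p,[1,50,99],axis=0).round(1).tolist())
# fingers tips
m=np.zeros((480,640),bool); m[270:330,270:355]=1
g=m&(z>225); p=w[g]; print('fing',np.percentile(p,[1,50,99],axis=0).round(1).tolist())
print(w[285,298:332:3].round(0).tolist())
```

```text
1124 [[595.1, 68.4, 174.5], [609.1, 79.4, 180.1], [619.7, 101.9, 184.1]]
1182 [[605.8, 75.4, 143.7], [607.8, 90.9, 177.4], [614.0, 102.2, 181.3]]
fing [[550.6, 101.4, 240.7], [563.7, 106.1, 262.8], [576.8, 109.1, 282.5]]
[[558.0, 106.0, 246.0], [559.0, 106.0, 246.0], [560.0, 106.0, 247.0], [561.0, 106.0, 247.0], [563.0, 107.0, 247.0], [564.0, 106.0, 247.0], [565.0, 106.0, 246.0], [566.0, 106.0, 247.0], [567.0, 106.0, 246.0], [568.0, 106.0, 247.0], [570.0, 106.0, 246.0], [579.0, 28.0, 64.0]]
```

Call:
arm_command:
  plan:
    - {"x": 0.1, "y": -0.013, "z": 0, "roll": 0}
    - {"x": 0.11, "y": -0.012, "z": 0, "roll": 0}
    - {"x": 0.11, "y": 0, "z": 0, "roll": 0}
    - {"x": 0.105, "y": 0, "z": 0, "roll": 0}
    - {"x": 0, "y": 0, "z": -0.1, "roll": 0}
    - {"x": 0, "y": 0, "z": -0.1, "roll": 0}
    - {"x": 0, "y": 0, "z": -0.1, "roll": 0}
    - {"x": 0, "y": 0, "z": -0.08, "roll": 0}

```text
t: 2.82
ee_pos: [643.9, 90.7, 179.3]
ee_rot: [-2.251, -2.189, 0.003]
force: [0.0, 0.4, 0.1]
finger_gap: 0.3
grip_force: 0.0
```

Call:
arm_command:
  plan:
    - {"x": -0.04, "y": 0.001, "z": 0, "roll": 0}
    - {"x": -0.03, "y": 0.001, "z": 0, "roll": 0}
    - {"x": -0.02, "y": 0.001, "z": 0, "roll": 0}
    - {"x": -0.02, "y": 0.001, "z": 0, "roll": 0}
    - {"x": -0.02, "y": 0.001, "z": 0, "roll": 0}
    - {"x": -0.02, "y": 0.001, "z": 0, "roll": 0}
    - {"x": -0.02, "y": 0.001, "z": 0, "roll": 0}
    - {"x": -0.02, "y": 0.001, "z": 0, "roll": 0}

```text
t: 3.48
ee_pos: [607.2, 92.3, 182.0]
ee_rot: [2.252, 2.19, 0.002]
force: [2.7, -0.1, 1.5]
finger_gap: 0.2
grip_force: 0.9
```

Run:
```python
from h import *
s=ctrl.read_state(); print(s['ee_pos'],s['force'])
im,d,w,c=cloud('wrist'); cv2.imwrite('pics/w2.png',im); np.savez('w2.npz',im=im,d=d,w=w)
```

```text
[607.18507066  92.28289511 181.95370618] [ 2.65438887 -0.115854    1.47450354]
```

View pics/w2.png

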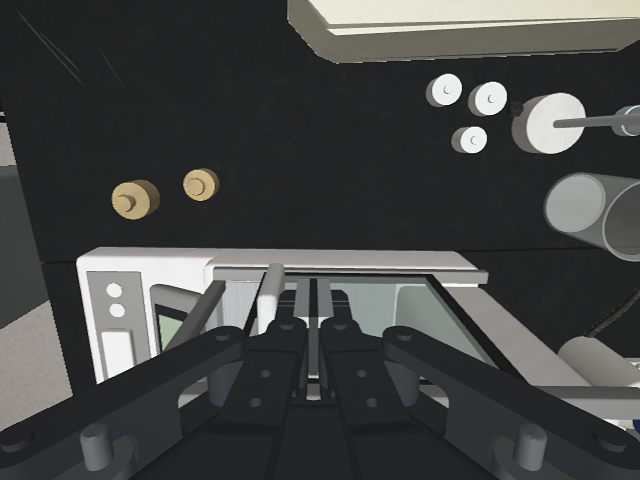

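The wrist view shows the fingertips against the left tab at about (270,290), pushing the door along. The opening in front of the tab is still visible.

Call:
arm_command:
  plan:
    - {"x": -0.01, "y": 0.0005, "z": 0, "roll": 0}
    - {"x": -0.01, "y": 0, "z": 0, "roll": 0}
    - {"x": -0.01, "y": 0.0005, "z": 0, "roll": 0}
    - {"x": -0.01, "y": 0, "z": 0, "roll": 0}
    - {"x": -0.005, "y": 0.0005, "z": 0, "roll": 0}
    - {"x": -0.005, "y": 0, "z": 0, "roll": 0}
    - {"x": -0.005, "y": 0, "z": 0, "roll": 0}
    - {"x": -0.005, "y": 0, "z": 0, "roll": 0}

```text
t: 4.2
ee_pos: [595.1, 92.7, 181.2]
ee_rot: [-2.252, -2.19, -0.0]
force: [1.1, 0.4, 1.5]
finger_gap: 0.1
grip_force: 0.8
```

Call:
arm_command:
  plan:
    - {"x": -0.01, "y": 0.0005, "z": 0, "roll": 0}
    - {"x": -0.01, "y": 0, "z": 0, "roll": 0}
    - {"x": -0.005, "y": 0.0005, "z": 0, "roll": 0}
    - {"x": -0.005, "y": 0, "z": 0, "roll": 0}
    - {"x": -0.005, "y": 0.0005, "z": 0, "roll": 0}
    - {"x": -0.005, "y": 0, "z": 0, "roll": 0}
    - {"x": -0.005, "y": 0, "z": 0, "roll": 0}
    - {"x": -0.005, "y": 0, "z": 0, "roll": 0}

```text
t: 4.87
ee_pos: [585.0, 92.9, 181.2]
ee_rot: [-2.252, -2.19, 0.0]
force: [1.4, 0.9, -0.5]
finger_gap: -0.1
grip_force: 0.8
```

Call:
arm_command:
  plan:
    - {"x": -0.01, "y": 0.0005, "z": 0, "roll": 0}
    - {"x": -0.005, "y": 0, "z": 0, "roll": 0}
    - {"x": -0.005, "y": 0.0005, "z": 0, "roll": 0}
    - {"x": -0.005, "y": 0, "z": 0, "roll": 0}
    - {"x": -0.005, "y": 0.0005, "z": 0, "roll": 0}
    - {"x": -0.005, "y": 0, "z": 0, "roll": 0}
    - {"x": -0.005, "y": 0, "z": 0, "roll": 0}
    - {"x": -0.005, "y": 0, "z": 0, "roll": 0}

```text
t: 5.53
ee_pos: [576.0, 93.1, 181.3]
ee_rot: [-2.252, -2.19, 0.0]
force: [1.4, 0.4, 0.6]
finger_gap: -0.4
grip_force: 0.8
```

Run:
```python
from h import *
s=ctrl.read_state(); print(s['ee_pos'],s['force'])
im,d,w,c=cloud('wrist'); cv2.imwrite('pics/w3.png',im); np.savez('w3.npz',im=im,d=d,w=w)
```

```text
[576.01305074  93.11006106 181.25676877] [1.42732707 0.44683242 0.64151873]
```

View pics/w3.png

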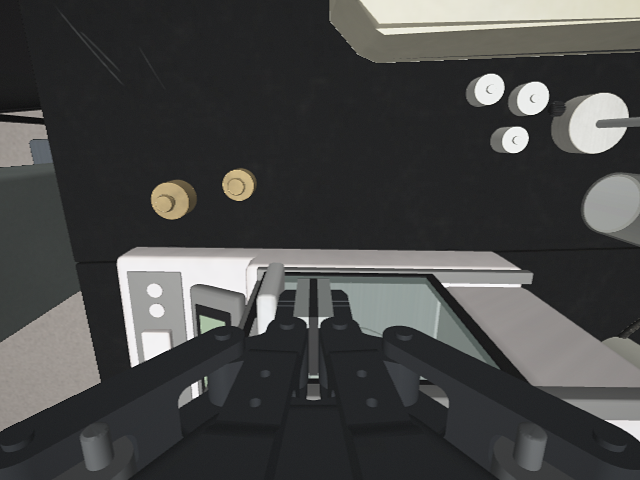

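The door's dark front frame is at about u=258, close to the front post, so it is nearly shut. I'll continue slowly.

Call:
arm_command:
  plan:
    - {"x": -0.005, "y": 0.0005, "z": 0, "roll": 0}
    - {"x": -0.005, "y": 0, "z": 0, "roll": 0}
    - {"x": -0.005, "y": 0, "z": 0, "roll": 0}
    - {"x": -0.005, "y": 0, "z": 0, "roll": 0}
    - {"x": -0.005, "y": 0, "z": 0, "roll": 0}
    - {"x": -0.005, "y": 0, "z": 0, "roll": 0}
    - {"x": -0.005, "y": 0, "z": 0, "roll": 0}
    - {"x": 0, "y": 0, "z": 0, "roll": 0}

```text
t: 6.25
ee_pos: [575.1, 93.1, 182.0]
ee_rot: [2.247, 2.183, 0.014]
force: [21.9, 1.2, -14.0]
finger_gap: -0.3
grip_force: 10.1
```

Call:
arm_command:
  plan:
    - {"x": -0.005, "y": 0, "z": 0, "roll": 0}
    - {"x": -0.005, "y": 0, "z": 0, "roll": 0}
    - {"x": -0.005, "y": 0, "z": 0, "roll": 0}
    - {"x": -0.005, "y": 0, "z": 0, "roll": 0}
    - {"x": 0, "y": 0, "z": 0, "roll": 0}
    - {"x": 0, "y": 0, "z": 0, "roll": 0}
    - {"x": 0, "y": 0, "z": 0, "roll": 0}
    - {"x": 0, "y": 0, "z": 0, "roll": 0}

```text
t: 6.92
ee_pos: [574.8, 93.0, 182.5]
ee_rot: [2.243, 2.179, 0.022]
force: [31.3, 0.1, -20.4]
finger_gap: -0.1
grip_force: 15.3
```

The left door is against its stop. I'll back off, lift, and cross above the balance to the right side.

Call:
arm_command:
  plan:
    - {"x": 0.04, "y": 0, "z": 0, "roll": 0}
    - {"x": 0.06, "y": 0, "z": 0, "roll": 0}
    - {"x": 0.08, "y": 0, "z": 0, "roll": 0}
    - {"x": 0.08, "y": 0, "z": 0.05, "roll": 0}
    - {"x": 0.05, "y": 0, "z": 0.1, "roll": 0}
    - {"x": 0, "y": 0, "z": 0.12, "roll": 0}
    - {"x": 0, "y": 0, "z": 0.12, "roll": 0}
    - {"x": 0, "y": 0, "z": 0, "roll": 0}

```text
t: 7.58
ee_pos: [628.7, 92.8, 263.9]
ee_rot: [2.25, 2.187, 0.007]
force: [0.4, -0.1, 0.9]
finger_gap: -0.3
grip_force: 0.0
```

Call:
arm_command:
  plan:
    - {"x": 0, "y": -0.1, "z": 0, "roll": 0}
    - {"x": 0, "y": -0.15, "z": 0, "roll": 0}
    - {"x": 0, "y": -0.15, "z": 0, "roll": 0}
    - {"x": 0, "y": -0.15, "z": 0, "roll": 0}
    - {"x": 0, "y": -0.15, "z": 0, "roll": 0}
    - {"x": 0, "y": -0.15, "z": 0, "roll": 0}
    - {"x": 0, "y": -0.15, "z": 0, "roll": 0}
    - {"x": 0, "y": -0.06, "z": 0, "roll": 0}

```text
t: 8.25
ee_pos: [625.6, -124.6, 259.0]
ee_rot: [2.258, 2.183, -0.005]
force: [-0.4, -0.8, 0.8]
finger_gap: 0.1
grip_force: 0.0
```

Run:
```python
from h import *
s=ctrl.read_state(); print(s['ee_pos'],s['force'])
im,d,w,c=cloud('wrist'); cv2.imwrite('pics/w4.png',im); np.savez('w4.npz',im=im,d=d,w=w)
im,d,w,c=cloud('top'); np.savez('top1.npz',im=im,d=d,w=w); cv2.imwrite('pics/top1.png',im)
```

```text
[ 625.55721718 -124.58531817  258.98102634] [-0.37883181 -0.77897585  0.78809337]
```

View pics/w4.png

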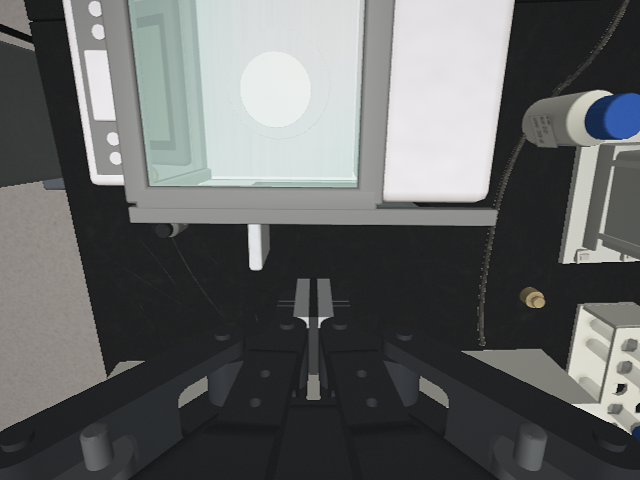

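The wrist view shows the right tab at about (258,246), in front of and outboard of the fingers at (313,290). The dish is on the pan at (275,88).

Run:
```python
from h import *
f=np.load('w4.npz'); w=f['w']; x,y,z=np.moveaxis(w,-1,0)
m=np.zeros((480,640),bool); m[228:275,240:280]=1
g=m&(z>140)&(z<188); p=w[g]; print(len(p),np.percentile(p,[1,50,99],axis=0).round(1).tolist())
f=np.load('top1.npz'); w=f['w']; x,y,z=np.moveaxis(w,-1,0)
m=np.zeros((480,640),bool); m[165:215,265:295]=1
g=m&(z>140)&(z<183)&(x<625)&(x>530)&(y>72); p=w[g]; print(len(p),np.percentile(p,[1,50,99],axis=0).round(1).tolist())
```

```text
796 [[587.9, -133.2, 145.3], [593.7, -120.9, 179.8], [596.1, -107.7, 181.6]]
165 [[544.5, 72.7, 142.2], [553.5, 88.1, 162.5], [558.8, 100.1, 181.7]]
```

Call:
arm_command:
  plan:
    - {"x": 0, "y": 0.025, "z": -0.05, "roll": 0}
    - {"x": 0, "y": 0, "z": -0.1, "roll": 0}
    - {"x": 0, "y": 0, "z": -0.1, "roll": 0}
    - {"x": 0, "y": 0, "z": -0.1, "roll": 0}
    - {"x": 0, "y": 0, "z": -0.04, "roll": 0}
    - {"x": 0, "y": 0, "z": 0, "roll": 0}
    - {"x": -0.02, "y": 0, "z": 0, "roll": 0}
    - {"x": -0.03, "y": 0, "z": 0, "roll": 0}

```text
t: 9.02
ee_pos: [617.6, -112.6, 182.0]
ee_rot: [2.25, 2.192, 0.002]
force: [-1.0, -0.6, 0.6]
finger_gap: -0.4
grip_force: 0.0
```

Call:
arm_command:
  plan:
    - {"x": -0.02, "y": 0.001, "z": 0, "roll": 0}
    - {"x": -0.02, "y": 0.001, "z": 0, "roll": 0}
    - {"x": -0.02, "y": 0.001, "z": 0, "roll": 0}
    - {"x": -0.02, "y": 0.001, "z": 0, "roll": 0}
    - {"x": -0.02, "y": 0.001, "z": 0, "roll": 0}
    - {"x": -0.02, "y": 0.001, "z": 0, "roll": 0}
    - {"x": -0.02, "y": 0.001, "z": 0, "roll": 0}
    - {"x": 0, "y": 0, "z": 0, "roll": 0}

```text
t: 9.68
ee_pos: [588.2, -112.5, 181.3]
ee_rot: [-2.252, -2.189, 0.001]
force: [0.4, 0.4, 0.3]
finger_gap: -0.0
grip_force: 0.0
```

Call:
arm_command:
  plan:
    - {"x": -0.01, "y": -0.005, "z": 0, "roll": 0}
    - {"x": -0.01, "y": -0.005, "z": 0, "roll": 0}
    - {"x": -0.01, "y": 0, "z": 0, "roll": 0}
    - {"x": -0.01, "y": 0, "z": 0, "roll": 0}
    - {"x": -0.01, "y": 0, "z": 0, "roll": 0}
    - {"x": -0.01, "y": 0, "z": 0, "roll": 0}
    - {"x": -0.005, "y": 0, "z": 0, "roll": 0}
    - {"x": -0.005, "y": 0, "z": 0, "roll": 0}

```text
t: 10.35
ee_pos: [574.9, -114.4, 181.2]
ee_rot: [-2.252, -2.19, 0.0]
force: [1.9, 0.6, -0.3]
finger_gap: -0.1
grip_force: 0.8
```

Call:
arm_command:
  plan:
    - {"x": -0.005, "y": 0, "z": 0, "roll": 0}
    - {"x": -0.005, "y": 0, "z": 0, "roll": 0}
    - {"x": -0.005, "y": 0, "z": 0, "roll": 0}
    - {"x": -0.005, "y": 0, "z": 0, "roll": 0}
    - {"x": -0.005, "y": 0, "z": 0, "roll": 0}
    - {"x": 0, "y": 0, "z": 0, "roll": 0}
    - {"x": 0, "y": 0, "z": 0, "roll": 0}
    - {"x": 0, "y": 0, "z": 0, "roll": 0}

```text
t: 11.02
ee_pos: [569.9, -114.5, 181.3]
ee_rot: [-2.252, -2.19, 0.001]
force: [0.8, -0.1, -0.1]
finger_gap: -0.4
grip_force: 0.2
```

Call:
arm_command:
  plan:
    - {"x": -0.005, "y": 0, "z": 0, "roll": 0}
    - {"x": -0.005, "y": 0, "z": 0, "roll": 0}
    - {"x": -0.005, "y": 0, "z": 0, "roll": 0}
    - {"x": -0.005, "y": 0, "z": 0, "roll": 0}
    - {"x": -0.005, "y": 0, "z": 0, "roll": 0}
    - {"x": 0, "y": 0, "z": 0, "roll": 0}
    - {"x": 0, "y": 0, "z": 0, "roll": 0}
    - {"x": 0, "y": 0, "z": 0, "roll": 0}

```text
t: 11.68
ee_pos: [566.9, -114.4, 181.5]
ee_rot: [2.25, 2.188, 0.003]
force: [7.0, 0.6, -5.4]
finger_gap: 0.2
grip_force: 3.7
```

Call:
arm_command:
  plan:
    - {"x": -0.005, "y": 0, "z": 0, "roll": 0}
    - {"x": -0.005, "y": 0, "z": 0, "roll": 0}
    - {"x": -0.005, "y": 0, "z": 0, "roll": 0}
    - {"x": -0.005, "y": 0, "z": 0, "roll": 0}
    - {"x": 0, "y": 0, "z": 0, "roll": 0}
    - {"x": 0, "y": 0, "z": 0, "roll": 0}
    - {"x": 0, "y": 0, "z": 0, "roll": 0}
    - {"x": 0, "y": 0, "z": 0, "roll": 0}

```text
t: 12.35
ee_pos: [566.6, -114.3, 181.9]
ee_rot: [2.245, 2.185, 0.011]
force: [19.1, -1.1, -12.3]
finger_gap: -0.2
grip_force: 9.0
```

Call:
arm_command:
  plan:
    - {"x": 0.03, "y": 0, "z": 0, "roll": 0}
    - {"x": 0.06, "y": 0, "z": 0, "roll": 0}
    - {"x": 0.08, "y": 0, "z": 0, "roll": 0}
    - {"x": 0.04, "y": 0, "z": 0.05, "roll": 0}
    - {"x": 0, "y": 0, "z": 0.12, "roll": 0}
    - {"x": 0, "y": 0, "z": 0.12, "roll": 0}
    - {"x": 0, "y": 0, "z": 0.12, "roll": 0}
    - {"x": 0, "y": 0.05, "z": 0, "roll": 0}

```text
t: 13.02
ee_pos: [604.1, -107.5, 268.0]
ee_rot: [2.252, 2.182, 0.003]
force: [0.2, -0.6, 0.2]
finger_gap: 0.1
grip_force: 0.0
```

Both doors have been pushed to their stops. Next I check the key's surroundings, the gripper's extents and the doors.

Run:
```python
from h import *
f=np.load('top0.npz'); w=f['w']
for v in range(268,296,2): print(v,w[v,312].round(0).tolist(),f['im'][v,312].tolist())
s=ctrl.read_state(); t=s['ee_pos']
im,d,w,c=cloud('wrist'); q=w-t
for a in range(-20,110,10):
    g=(abs(q[...,2]-a)<5)&(abs(q[...,1])<75)&(d>0)&(d<330)
    if g.sum()>20: print('h',a,np.percentile(q[g][:,0],[0.5,99.5]).round(0),np.percentile(q[g][:,1],[1,99]).round(0))
im,d,w,c=cloud('top'); cv2.imwrite('pics/top2.png',cv2.resize(im[125:315,240:410],None,fx=3.1,fy=3.1))
```

```text
268 [481.0, -4.0, 54.0] [100, 100, 101]
270 [480.0, -5.0, 48.0] [135, 133, 137]
272 [477.0, -5.0, 45.0] [201, 192, 201]
274 [472.0, -7.0, 46.0] [236, 229, 236]
276 [465.0, -9.0, 49.0] [197, 190, 199]
278 [456.0, -12.0, 57.0] [244, 238, 244]
280 [450.0, -13.0, 58.0] [250, 247, 250]
282 [448.0, -14.0, 55.0] [250, 246, 250]
284 [442.0, -16.0, 57.0] [250, 247, 250]
286 [437.0, -17.0, 58.0] [240, 235, 242]
288 [439.0, -17.0, 49.0] [160, 157, 165]
290 [435.0, -17.0, 46.0] [151, 148, 154]
292 [432.0, -18.0, 45.0] [157, 154, 159]
294 [427.0, -20.0, 45.0] [217, 207, 218]
h -20 [-11.  12.] [10. 16.]
h -10 [-13.  14.] [10. 16.]
h 0 [-13.  14.] [10. 16.]
h 10 [-13.  13.] [-6. 16.]
h 20 [-30.  31.] [-5. 18.]
h 30 [-38.  38.] [-5. 18.]
h 40 [-46.  46.] [-5. 22.]
h 50 [-53.  53.] [-2. 22.]
h 60 [-58.  60.] [ 6. 22.]
h 70 [-56.  59.] [ 8. 25.]
h 80 [-19.  19.] [22. 25.]
```

View pics/top2.png

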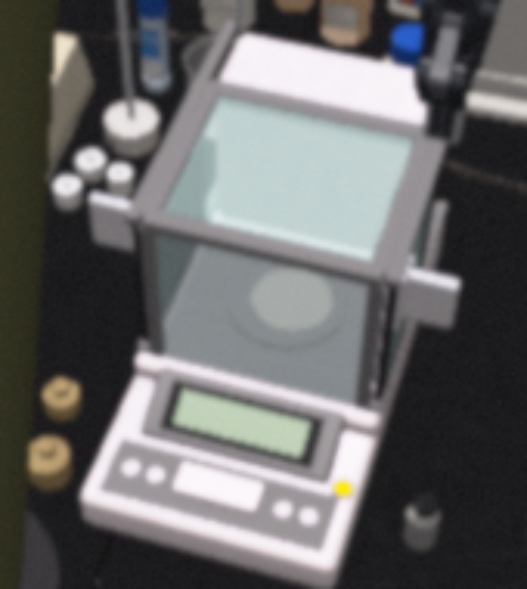

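Both tabs now sit symmetrically at the front, left at crop (112,220) and right at (430,298), so the doors are shut. The weights and the vial have not moved. Now to the key.

Call:
arm_command:
  plan:
    - {"x": -0.08, "y": 0.06, "z": 0, "roll": 0}
    - {"x": -0.11, "y": 0.07, "z": 0, "roll": 0}
    - {"x": -0.12, "y": 0.08, "z": 0, "roll": 0}
    - {"x": -0.12, "y": 0.08, "z": 0, "roll": 0}
    - {"x": -0.12, "y": 0.08, "z": 0, "roll": 0}
    - {"x": -0.12, "y": 0.07, "z": 0, "roll": 0}
    - {"x": -0.08, "y": 0.05, "z": 0, "roll": 0}
    - {"x": -0.035, "y": 0, "z": 0, "roll": 0}

```text
t: 13.78
ee_pos: [442.8, -4.5, 262.2]
ee_rot: [-2.247, -2.191, 0.003]
force: [0.1, 0.1, 0.7]
finger_gap: -0.1
grip_force: 0.0
```

Call:
arm_command:
  plan:
    - {"x": 0, "y": 0, "z": -0.1, "roll": 0}
    - {"x": 0, "y": 0, "z": -0.15, "roll": 0}
    - {"x": 0, "y": 0, "z": -0.15, "roll": 0}
    - {"x": 0, "y": 0, "z": -0.12, "roll": 0}
    - {"x": 0, "y": 0, "z": -0.05, "roll": 0}
    - {"x": 0, "y": 0, "z": 0, "roll": 0}
    - {"x": 0, "y": 0, "z": 0, "roll": 0}
    - {"x": 0, "y": 0, "z": 0, "roll": 0}

```text
t: 14.45
ee_pos: [446.5, -6.8, 149.7]
ee_rot: [2.253, 2.189, 0.0]
force: [0.0, 0.5, -0.3]
finger_gap: 0.1
grip_force: 0.0
```

Run:
```python
from h import *
s=ctrl.read_state(); print(s['ee_pos'],s['force'])
im,d,w,c=cloud('wrist'); cv2.imwrite('pics/w5.png',im)
```

```text
[446.54835318  -6.84377626 149.66179827] [ 0.03896766  0.49472047 -0.30473471]
```

View pics/w5.png

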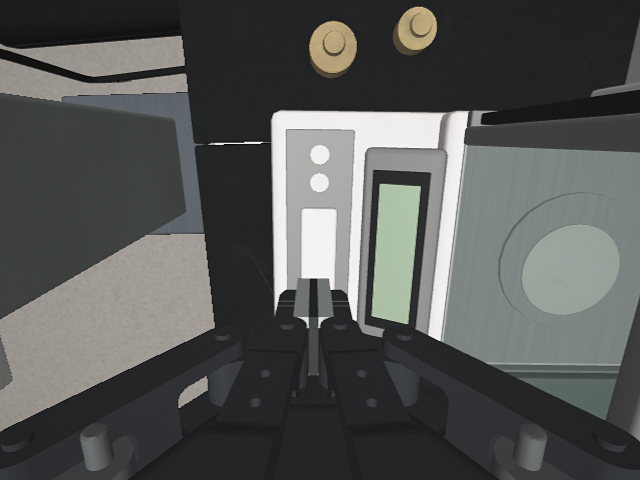

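The key spans u 302–336 and the fingertips are at u=313, centred over it to within about 2 mm. I'll descend.

Call:
arm_command:
  plan:
    - {"x": 0.008, "y": -0.01, "z": -0.05, "roll": 0}
    - {"x": 0, "y": 0, "z": -0.1, "roll": 0}
    - {"x": 0, "y": 0, "z": -0.1, "roll": 0}
    - {"x": 0, "y": 0, "z": -0.05, "roll": 0}
    - {"x": 0, "y": 0, "z": -0.02, "roll": 0}
    - {"x": 0, "y": 0, "z": 0, "roll": 0}
    - {"x": 0, "y": 0, "z": 0, "roll": 0}
    - {"x": 0, "y": 0, "z": 0, "roll": 0}

```text
t: 15.17
ee_pos: [448.4, -8.4, 86.2]
ee_rot: [2.251, 2.189, 0.002]
force: [0.4, -0.5, 0.0]
finger_gap: 0.2
grip_force: 0.0
```

Call:
arm_command:
  plan:
    - {"x": 0, "y": 0, "z": -0.01, "roll": 0}
    - {"x": 0, "y": 0, "z": -0.01, "roll": 0}
    - {"x": 0, "y": 0, "z": -0.005, "roll": 0}
    - {"x": 0, "y": 0, "z": -0.005, "roll": 0}
    - {"x": 0, "y": 0, "z": -0.005, "roll": 0}
    - {"x": 0, "y": 0, "z": -0.005, "roll": 0}
    - {"x": 0, "y": 0, "z": 0, "roll": 0}
    - {"x": 0, "y": 0, "z": 0, "roll": 0}

```text
t: 15.83
ee_pos: [447.7, -8.4, 77.3]
ee_rot: [-2.252, -2.19, 0.0]
force: [-0.2, -0.6, 2.3]
finger_gap: -0.2
grip_force: 0.7
```

Contact (2.3 N). I'll go down in small steps.

Call:
arm_command:
  plan:
    - {"x": 0, "y": 0, "z": -0.005, "roll": 0}
    - {"x": 0, "y": 0, "z": -0.005, "roll": 0}
    - {"x": 0, "y": 0, "z": -0.005, "roll": 0}
    - {"x": 0, "y": 0, "z": -0.005, "roll": 0}
    - {"x": 0, "y": 0, "z": 0, "roll": 0}
    - {"x": 0, "y": 0, "z": 0, "roll": 0}
    - {"x": 0, "y": 0, "z": 0, "roll": 0}
    - {"x": 0, "y": 0, "z": 0, "roll": 0}

```text
t: 16.5
ee_pos: [447.8, -8.4, 73.3]
ee_rot: [2.252, 2.19, 0.0]
force: [-0.1, 0.0, 2.8]
finger_gap: 0.1
grip_force: 1.7
```

Call:
arm_command:
  plan:
    - {"x": 0, "y": 0, "z": -0.005, "roll": 0}
    - {"x": 0, "y": 0, "z": -0.005, "roll": 0}
    - {"x": 0, "y": 0, "z": 0, "roll": 0}
    - {"x": 0, "y": 0, "z": 0, "roll": 0}
    - {"x": 0, "y": 0, "z": 0, "roll": 0}
    - {"x": 0, "y": 0, "z": 0, "roll": 0}
    - {"x": 0, "y": 0, "z": 0, "roll": 0}
    - {"x": 0, "y": 0, "z": 0, "roll": 0}

```text
t: 17.17
ee_pos: [447.8, -8.3, 72.3]
ee_rot: [2.252, 2.19, 0.001]
force: [-3.8, 0.7, 20.2]
finger_gap: 0.1
grip_force: 10.2
```

The key is at its stop (20 N after 5 mm of travel). I'll release it and lift clear.

Call:
arm_command:
  plan:
    - {"x": 0, "y": 0, "z": 0.01, "roll": 0}
    - {"x": 0, "y": 0, "z": 0.02, "roll": 0}
    - {"x": 0, "y": 0, "z": 0.05, "roll": 0}
    - {"x": 0, "y": 0, "z": 0.1, "roll": 0}
    - {"x": 0, "y": 0, "z": 0.15, "roll": 0}
    - {"x": 0, "y": 0, "z": 0.15, "roll": 0}
    - {"x": 0, "y": 0, "z": 0.1, "roll": 0}
    - {"x": 0, "y": 0, "z": 0.05, "roll": 0}

```text
t: 17.83
ee_pos: [448.6, -8.5, 199.8]
ee_rot: [2.251, 2.188, 0.004]
force: [0.1, 0.3, -1.1]
finger_gap: -0.3
grip_force: 0.0
```

Call:
arm_command:
  plan:
    - {"x": 0, "y": 0, "z": 0.05, "roll": 0}
    - {"x": 0, "y": 0, "z": 0.05, "roll": 0}
    - {"x": 0, "y": 0, "z": 0, "roll": 0}
    - {"x": 0, "y": 0, "z": 0, "roll": 0}
    - {"x": 0, "y": 0, "z": 0, "roll": 0}
    - {"x": 0, "y": 0, "z": 0, "roll": 0}
    - {"x": 0, "y": 0, "z": 0, "roll": 0}
    - {"x": 0, "y": 0, "z": 0, "roll": 0}

```text
t: 18.5
ee_pos: [447.5, -8.4, 216.8]
ee_rot: [-2.252, -2.19, 0.001]
force: [-0.0, 0.6, 0.5]
finger_gap: 0.3
grip_force: 0.0
```

```bash
python3 -c "
from h import *
s=ctrl.read_state(); print(s['ee_pos'],s['force']); print(ctrl.hand_in())"
```

```text
[447.5054957   -8.38018613 216.77476966] [-0.04339135  0.5519028   0.51380953]
the job is handed in; nothing more can be done
None
```

I pushed both doors shut to their stops, then pressed the tare key to its stop and released it; the arm is clear and the job is handed in at 18.5 s, with no verdict returned.

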